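# Zero the scale under the relief tile with the stylus

## Robot

A 7-joint arm with a two-finger parallel gripper is mounted at the origin on the work surface. World frame = base frame: x ahead of the robot, y to its left, z up, the work surface at z = 0. Lengths are in m, angles in degrees, forces in N, time in s.
With the tool pointing down it reaches from about 0.425 to 0.95 m from the base axis. Payload 4.7 kg.
Tool frame: the origin (TCP) lies midway between the tips of the shut fingers; the grasp point (between the pads) lies 19 mm behind it; x points along the fingers, y is the direction in which the jaws open and shut, and the axes are right-handed (so a half turn about x gives the same grasp; the last joint's range is limited). The gripper opens to 87 mm and grips with 3 to 60 N. Pads are 19 mm wide; open, the fingers measure 117 mm over their backs; the gripper's body (75 mm by 190 mm) begins 51 mm behind the grasp point.
Start: joints at [-71.213, 26.849, -2.785, 87.806, 1.381, 65.374, -4.715], TCP at [0.236, 0.633, 0.196] pointing down, gripper open.
Joint ranges: [-148.3, 148.3], [-19.14, 114.17], [-79.39, 73.82], [5.75, 140.21], [-59.74, 239.74], [12.07, 113.84], [-152.46, 152.46]. Speed limits (degrees/s): [147.25, 147.25, 180, 180, 180, 180, 180].

## Interface

Orientations are given as [roll, pitch, yaw] about the fixed x, y, z axes, in that order (R = Rz(yaw) Ry(pitch) Rx(roll)).
In Python, from bench import robot, viewer gives the robot as it stands.
- The arm moves only by the tool drive_tool, never from a script. Its argument "increments" is a list of rows, each a list of 7 numbers: the turn, a rotation vector about the tool's x, y, z in degrees, then the shift along the tool's x, y, z in cm, then the gripper's target within -1 to 1 (shut at 1, half-way at 0, fully open at -1). A call has 1 to 20 rows; each row shifts and turns the commanded pose from where the row before left it, along the tool's axes as they then stand; what a row does not reach is not made up. A row lasts 1/10 s, in which the tool goes at most 50 mm and 8.59 degrees, less where a joint would pass 70% of its speed; a pose out of reach is approached as far as the arm can. A call with a gripper value outside its range is refused whole. The fingers move at their own pace and stop on an object; "newtons" is the grip in N (left out, the last holds). Time passes only in rows, so rows that do not move let the fingers close. It gives the time, the measured TCP pose, the force and the opening at its end, in the units of the state.
- robot.observe(): the state, without advancing time (a new reading comes with each control period).
- viewer.read_camera(name): name is "scene" or "top"; returns the picture (400x640x3 uint8, red, green, blue); there is no depth.
- viewer.camera_info(name): a dict with "fx", "fy", "cx", "cy" (pixels), "R" (3x3) and "t" (3): a world point X has camera coordinates R X + t. Camera axes: x right, y down, z forward; pixel columns grow to the right and rows downward; lengths in m; the calibration is good to about 2 mm. A picture is of the moment at which its call begins. camera_info takes no time and is no camera call.
- robot.sign_off(): hands the job in, once; it reports no verdict.
The state is a dict: "clock": time; "joints": joint angles; "qvel": joint speeds; "joint_torque": joint torques, N m; "ee_pos": TCP position; "tool_rot": TCP orientation; "ft_force": force on the tool from outside, world axes, zero at the start; "ft_torque": the same for the moment, N m; "grip_width": finger opening in m.
Only numpy, scipy, OpenCV 4.12 (cv2) and the standard library are available. Lean on these libraries where they do the work, as an engineer would, in place of code of your own. Each camera call takes 0.05 s, during which the arm holds its last target.

## Task

Before this relief tile is glazed, its bench scale must be zeroed: take the stylus from its wooden stand and use its tip to push the recessed button of the scale that carries the flat clay tile fully down for a moment. Then stand the stylus back upright in the hole of its stand and let go. Leave the tile, the jar and the button of the other scale, which carries the jar, alone.

Things in the scene. Friction and masses are not known exactly. Their poses are not given: they have to be found in the camera images.
- stylus: Upright round stylus, 143 mm long, about 70 g. Origin at the tip, z up to the handle. From the tip: steel pin 8 mm in diameter for 24 mm, steel cone widening to 20 mm at 62 mm, dark wood collar 36 mm in diameter from 62 to 68 mm, dark wood handle 20 mm in diameter from 68 to 143 mm. It starts in the stand, its collar resting on the top, the tip 13 mm above the bench.
- stand: Pale pine block, 64 x 64 mm and 75 mm tall, fixed to the bench, with one upright round hole 26 mm in diameter right through its middle, lightly chamfered. Origin at the centre of its underside, in line with the hole; z up. The stylus goes in tip first until its collar rests on the block's top.
- zero_tile_top (a point): Centre of the top face of the black round button, 27 mm in diameter, of the white scale that carries the tile. z up, x towards the pan. It lies at the bottom of a round well 30 mm in diameter, 12 mm below the scale's deck, 33 mm above the bench when up, beside a dark oblong display; it goes down with the button.
- scale_tile: White bench scale under the tile, fixed to the bench, 240 mm (x) by 170 mm (y). Origin at the centre of its underside, z up. Flat deck 45 mm high on its -x side with the display and the button well (well centre at x -82, y -40 mm); steel pan 150 x 150 mm, its top 55 mm high, centred at x +43 mm.
- zero_tile (a joint): The spring button of the scale that carries the tile; its joint value is how far it is pressed in m: 0 up, 0.005 fully down. It starts to move at about 1.2 N, needs about 4 N to go fully down, counts as pressed from 0.0035 and springs back up when let go.
- zero_jar (a joint): The button of the other, alike scale, which carries the jar: not to be pressed; its joint value is how far it is pressed in m: 0 up, 0.005 fully down.
- tile: Flat red-brown clay tile with raised stems, 140 x 140 x 12 mm, 0.5 kg, lying loose on the pan of the scale to be zeroed, its top about 67 mm above the bench. Origin at the centre of its underside.
- jar: Lidded round jar, 68 mm in diameter and 85 mm tall, 0.35 kg, standing loose on the pan of the other scale, its top about 140 mm above the bench. Origin at the centre of its underside.
Not all that is in view belongs to the job. Leave any green or turquoise look-alike of the stylus alone.

How it is judged:
By the outcome, as a careful person would: the job done as asked, in the order asked, and still so for the second after the job is handed in, with the robot touching nothing.
It also fails if it takes over 45 s, if anything falls off the work surface, if the arm or the gripper's body presses on something with over 40 N, if the wrist force passes 120 N, or if a joint passes its speed limit or range.

## Working session

There is one attempt and no reset: what is moved stays moved. The work goes in short steps, Python scripts to look and compute and a tool call to move; the robot and the scene stay as the last step left them, time stands still between calls to the robot, and variables do not carry over. Pictures are saved under pics/ and viewed, and the job is handed in when it is done.

Besides the shell and the picture viewer there is one more tool, called as name(argument=value, ...), one argument or row to a line, values as JSON. drive_tool: Moves the arm, as the interface text tells. Its arguments: {"type":"object","properties":{"increments":{"type":"array"},"newtons":{"type":"number"}},"required":["increments"]}

```bash
ls; mkdir -p pics; python3 - <<'E'
from bench import robot, viewer
import cv2
for n in("scene","top"):
    im=viewer.read_camera(n); cv2.imwrite(f"pics/{n}0.png",im[:,:,::-1])
    print(n,viewer.camera_info(n))
print(robot.observe())
E
```

```text
pics
scene {'fx': 462.39936032356366, 'fy': 462.39936032356366, 'cx': 317.30709221193246, 'cy': 199.5225428961358, 'R': array([[-0.4489012 ,  0.89355585, -0.0067567 ],
       [ 0.64309901,  0.31780933, -0.69672153],
       [-0.62041226, -0.31710436, -0.71730987]]), 't': array([ 0.27782684, -0.30924988,  1.48086318])}
top {'fx': 366.04300839076114, 'fy': 366.04300839076114, 'cx': 314.33870846180974, 'cy': 201.3442220322279, 'R': array([[-1.74595304e-02, -9.99847483e-01, -4.19961641e-04],
       [-9.86803796e-01,  1.72993806e-02, -1.60993788e-01],
       [ 1.60976499e-01, -2.39645619e-03, -9.86955330e-01]]), 't': array([-0.01011895,  0.57007174,  0.80372709])}
{'clock': 0.1, 'joints': array([-71.21171495,  26.8929144 ,  -2.78507377,  87.86667148,
         1.38242207,  65.3745405 ,  -4.71528027]), 'qvel': array([ 0.10286993, -0.06974101, -0.03128775, -0.06564468, -0.02938878,
       -0.06824528, -0.00136791]), 'joint_torque': array([ 3.15624929e-04, -5.09168994e+01, -8.12082714e-02, -2.36829990e+01,
       -6.15278771e-02,  3.43939697e-02,  5.26083898e-05]), 'ee_pos': array([0.2355591 , 0.63194301, 0.19480329]), 'tool_rot': array([ -87.39621685,   89.89948784, -107.83717119]), 'ft_force': array([-0.08816885, -0.08669798,  0.70807719]), 'ft_torque': array([ 0.02483461, -0.05462269, -0.05857381]), 'grip_width': 0.08683646636155061}
```

View pics/scene0.png

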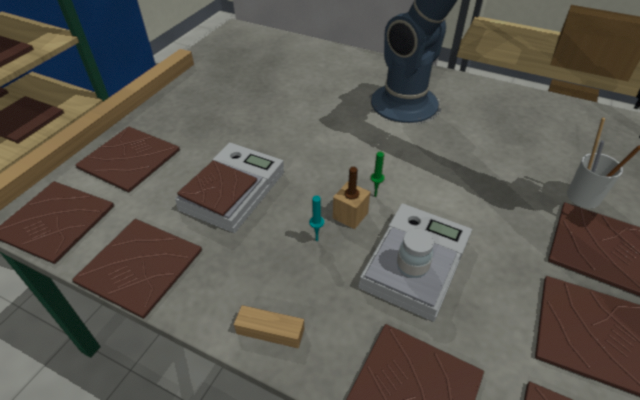

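View pics/top0.png

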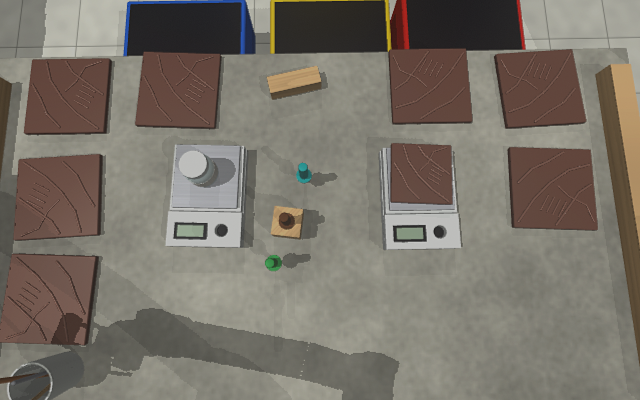

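Candidates for the stylus are:
- dark brown, in the pine block: scene (352,185), top (287,220)
- turquoise look-alike: scene (317,215), top (304,172)
- green look-alike: scene (378,172), top (273,262)

I choose the dark one in the block. For the button, the tile scale's well is at scene (235,155), top (439,231). The jar scale's well, at top (221,230), is to be left alone. Close crops next.

```bash
python3 - <<'E'
import cv2,numpy as np
s=cv2.imread("pics/scene0.png");t=cv2.imread("pics/top0.png")
def c(im,x,y,w,h,k): return cv2.resize(im[y:y+h,x:x+w],None,fx=k,fy=k,interpolation=cv2.INTER_CUBIC)
a=c(s,320,155,66,80,6);b=c(t,254,190,66,80,6)
cv2.imwrite("pics/sty.png",np.hstack([a,b]))
a=c(s,215,135,66,50,6);b=c(t,380,205,66+20,50,4)
o=np.zeros((300,396+344,3),np.uint8);o[:,:396]=a;o[:200,396:]=b
cv2.imwrite("pics/but.png",o)
E
```

```text
(no output)
```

View pics/sty.png

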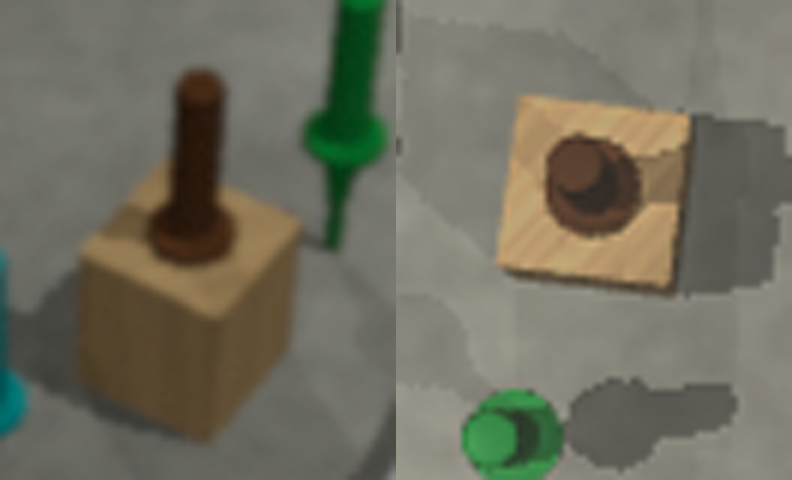

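View pics/but.png

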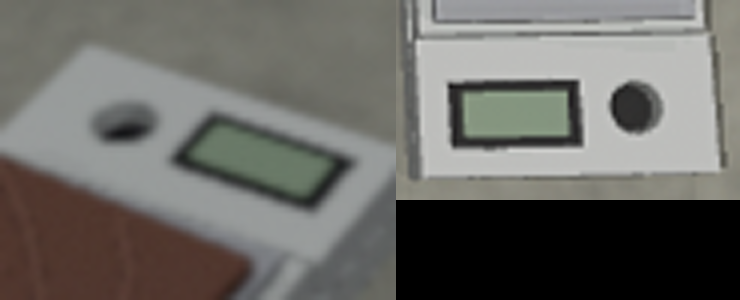

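```bash
cat > h.py <<'E'
import numpy as np
from bench import viewer
from scipy.optimize import least_squares
C={n:viewer.camera_info(n) for n in("scene","top")}
def proj(n,X):
    c=C[n];p=c["R"]@np.asarray(X)+c["t"];return np.array([c["fx"]*p[0]/p[2]+c["cx"],c["fy"]*p[1]/p[2]+c["cy"]])
def tri(ps,pt):
    r=least_squares(lambda X:np.r_[proj("scene",X)-ps,proj("top",X)-pt],[.6,0,.1]);return r.x,r.fun
def atz(n,p,z):
    c=C[n];o=-c["R"].T@c["t"];d=c["R"].T@np.array([(p[0]-c["cx"])/c["fx"],(p[1]-c["cy"])/c["fy"],1]);return o+d*(z-o[2])/d[2]
def cr(x,y,ox,oy,k): return np.array([ox+(x+.5)/k-.5,oy+(y+.5)/k-.5])
E
python3 - <<'E'
from h import *
np.set_printoptions(precision=4,suppress=True)
S=lambda x,y:cr(x,y,320,155,6);T=lambda x,y:cr(x-396,y,254,190,6)
for n,a,b,z in[("styl top",(202,87),(578,168),.156),("collar",(193,232),(593,184),.081),("corner near",(215,318),(520,97),.075),("corner",(300,220),(498,265),.075),("corner",(80,250),(692,117),.075)]:
    print(n,*tri(S(*a),T(*b)),atz("scene",S(*a),z),atz("top",T(*b),z))
a=cr(123,122,215,135,6);b=cr(240,107,380,205,4)
print("well",*tri(a,b),atz("scene",a,.045),atz("top",b,.045))
# scale deck corners, top
for n,p in[("BL",(417-396,178)),("BR",(723-396,168)),("TR",(712-396,36)),("TL",(413-396,38))]:
    print(n,atz("top",cr(*p,380,205,4),.045))
# scene deck corners
print(atz("scene",cr(88,45,215,135,6),.045))
E
```

```text
styl top [0.5204 0.0418 0.1533] [ 0.0577  0.0015  0.0477 -0.0203] [0.5232 0.0428 0.156 ] [0.52   0.0417 0.156 ]
collar [0.523  0.0427 0.0795] [-0.107  -0.003  -0.0926  0.0395] [0.5243 0.0434 0.081 ] [0.5229 0.0423 0.081 ]
corner near [0.5571 0.0687 0.0752] [ 0.5635  0.0107  0.5059 -0.2141] [0.5575 0.0675 0.075 ] [0.5567 0.0699 0.075 ]
corner [0.4944 0.0773 0.0759] [ 0.2772 -0.0021  0.2379 -0.0985] [0.4938 0.0765 0.075 ] [0.4942 0.0779 0.075 ]
corner [0.5479 0.0058 0.0756] [-0.0251 -0.0016 -0.0219  0.0096] [0.5474 0.0057 0.075 ] [0.548  0.0058 0.075 ]
well [ 0.4955 -0.3071  0.0446] [ 0.3666  0.1011  0.2856 -0.1458] [ 0.496  -0.3079  0.045 ] [ 0.4952 -0.3063  0.045 ]
BL [ 0.457  -0.1787  0.045 ]
BR [ 0.4596 -0.3533  0.045 ]
TR [ 0.5354 -0.3532  0.045 ]
TL [ 0.5373 -0.1803  0.045 ]
[ 0.4574 -0.3529  0.045 ]
```

```bash
python3 - <<'E'
from h import *
from bench import robot
from scipy.spatial.transform import Rotation as Ro
np.set_printoptions(precision=4,suppress=True)
o=robot.observe();R=Ro.from_euler('xyz',o["tool_rot"],degrees=True).as_matrix();print(R,o["ee_pos"])
for n,s,t in[("teal",(317,199),(303,168)),("green",(379,155),(272,261)),("jar",(418,236),(193,160)),]:
    print(n,*tri(np.array(s),np.array(t)))
d=np.array([.522,.042,.25])-o["ee_pos"];print("tool-frame d",R.T@d*100)
E
```

```text
[[-0.0005  0.3492  0.937 ]
 [-0.0017  0.937  -0.3492]
 [-1.     -0.0018  0.0001]] [0.2356 0.6319 0.1948]
teal [0.6261 0.0032 0.1372] [-0.2816 -0.0268 -0.2525  0.1133]
green [0.4341 0.0688 0.1388] [-0.8387  0.0216 -0.6593  0.2691]
jar [0.6428 0.2307 0.1527] [-0.7397  0.0685 -0.7255  0.28  ]
tool-frame d [ -5.4365 -45.2855  47.4442]
```

drive_tool(
  increments=[
    [0,0,0,-3,0,0,0],
    [0,0,0,-3,0,0,0],
    [0,0,0,0,-3,3,0],
    [0,0,0,0,-3,3,0],
    [0,0,0,0,-3,3,0],
    [0,0,0,0,-3,3,0],
    [0,0,0,0,-3,3,0],
    [0,0,0,0,-3,3,0],
    [0,0,0,0,-3,3,0],
    [0,0,0,0,-3,3,0],
    [0,0,0,0,-3,3,0],
    [0,0,0,0,-3,3,0],
    [0,0,0,0,-3,3,0],
    [0,0,0,0,-3,3,0],
    [0,0,0,0,-3,3,0],
    [0,0,0,0,-3,3,0],
    [0,0,0,0,0,0,0],
    [0,0,0,0,0,0,0],
  ],
)

```text
clock: 1.9
ee_pos: [0.4825, 0.0915, 0.2554]
tool_rot: [-171.1, 90.0, 168.3]
ft_force: [0.0, 0.5, 0.2]
grip_width: 0.0434
```

```bash
cat > d.py <<'E'
import sys;from h import *
from bench import robot
from scipy.spatial.transform import Rotation as Ro
np.set_printoptions(precision=4,suppress=True)
o=robot.observe();R=Ro.from_euler('xyz',o["tool_rot"],degrees=True).as_matrix();print(R[:,0],R[:,1],o["ee_pos"],o["joints"],o["ft_force"],o["grip_width"],o["clock"])
g=np.array([float(v) for v in sys.argv[1:4]]);print("tool d cm",R.T@(g-o["ee_pos"])*100)
Rd=np.array([[0,.3492,.937],[0,.937,-.3492],[-1,0,0]]);Rd[:,1]/=np.linalg.norm(Rd[:,1]);Rd[:,2]/=np.linalg.norm(Rd[:,2]);print("turn",Ro.from_matrix(R.T@Rd).as_rotvec(degrees=True))
E
python3 d.py .522 .042 .25
```

```text
[-0.0008  0.0002 -1.    ] [ 0.3516  0.9362 -0.0001] [0.4825 0.0915 0.2554] [-31.5589   6.2125  17.5162 108.3978  -2.071   65.734   56.1286] [0.0154 0.4609 0.2465] 0.04338293752482461 1.9
tool d cm [ 0.5356 -3.2454  5.4426]
turn [-0.1455 -0.0486  0.0075]
```

drive_tool(
  increments=[
    [0,0,0,0,-1.1,1.8,0],
    [0,0,0,0,-1.1,1.8,0],
    [0,0,0,0,-1.0,1.8,0],
    [0,0,0,3,0,0,0],
    [0,0,0,3,0,0,0],
    [0,0,0,0,0,0,0],
    [0,0,0,0,0,0,0],
  ],
)

```text
clock: 2.6
ee_pos: [0.5217, 0.0448, 0.1959]
tool_rot: [-174.4, 89.9, 165.2]
ft_force: [-0.2, 0.2, -0.1]
grip_width: 0.0434
```

```bash
python3 d.py .5215 .042 .1; python3 - <<'E'
from bench import viewer
import cv2,numpy as np
a=viewer.read_camera("scene")[:,:,::-1];b=viewer.read_camera("top")[:,:,::-1]
cv2.imwrite("pics/g1.png",np.hstack([cv2.resize(a[110:240,290:420],None,fx=3,fy=3),cv2.resize(b[140:270,220:350],None,fx=3,fy=3)]))
E
```

```text
[-0.0009  0.0002 -1.    ] [ 0.3472  0.9378 -0.0001] [0.5217 0.0448 0.1959] [-26.3447  12.8286  19.9443 109.2167  -5.1006  58.8526  65.4738] [-0.1545  0.177  -0.1065] 0.043399915271463266 2.6
tool d cm [ 9.585  -0.2732  0.0874]
turn [ 0.1262 -0.0545  0.0054]
```

View pics/g1.png

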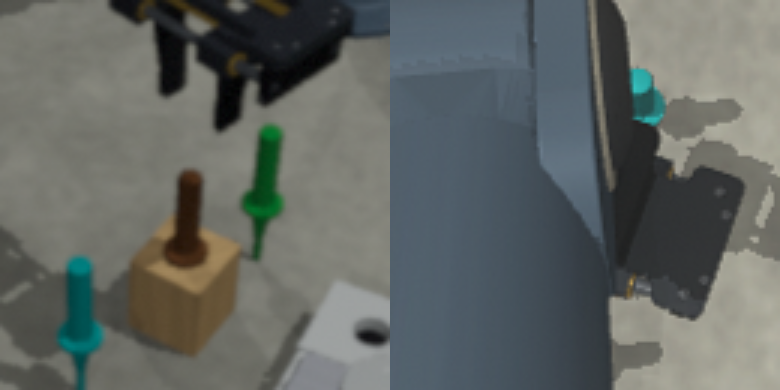

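The fingers, at scene (347,140) and (366,152), straddle the dark stylus axis. The green and turquoise look-alikes are clear of the jaws, so I go down.

drive_tool(
  increments=[
    [0,0,0,2,-0.27,0.08,0],
    [0,0,0,2,0,0,0],
    [0,0,0,2,0,0,0],
    [0,0,0,2,0,0,0],
    [0,0,0,1.5,0,0,0],
    [0,0,0,0,0,0,0],
    [0,0,0,0,0,0,0],
  ],
)

```text
clock: 3.4
ee_pos: [0.5229, 0.041, 0.102]
tool_rot: [36.3, 89.9, 15.9]
ft_force: [0.8, 0.4, 1.0]
grip_width: 0.0434
```

```bash
python3 d.py .5215 .042 .1; python3 - <<'E'
from bench import viewer
import cv2,numpy as np
a=viewer.read_camera("scene")[:,:,::-1]
cv2.imwrite("pics/g2.png",cv2.resize(a[110:240,290:420],None,fx=4,fy=4))
E
```

```text
[ 0.0021  0.0006 -1.    ] [0.349  0.9371 0.0013] [0.5229 0.041  0.102 ] [-24.3303  19.4548  18.8208 114.822   -8.492   46.8844  68.8741] [0.7997 0.436  1.0491] 0.04336039907607274 3.4
tool d cm [ 0.2001  0.0472 -0.1649]
turn [ 0.0141  0.0989 -0.0727]
```

View pics/g2.png

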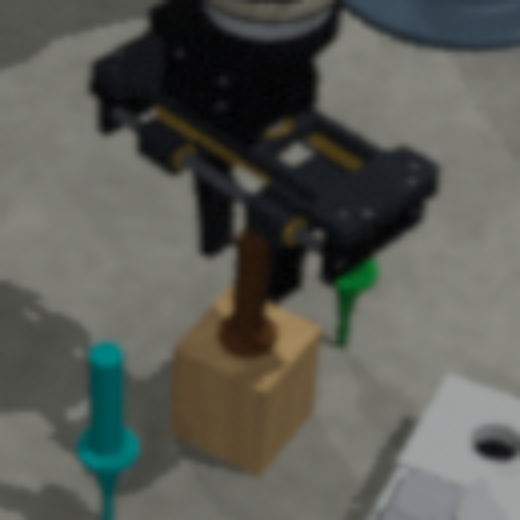

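The handle, at scene (353,177), lies between the fingers at (343,164) and (362,175). I close the gripper.

drive_tool(
  increments=[
    [0,0,0,0.2,0,-0.1,0.3],
    [0,0,0,0,0,0,1],
    [0,0,0,0,0,0,1],
    [0,0,0,0,0,0,1],
    [0,0,0,0,0,0,1],
    [0,0,0,0,0,0,1],
    [0,0,0,0,0,0,1],
  ],
  newtons=30,
)

```text
clock: 4.15
ee_pos: [0.5211, 0.0411, 0.0989]
tool_rot: [54.6, 90.0, 34.1]
ft_force: [0.2, 0.2, 2.6]
grip_width: 0.0193
```

```bash
python3 d.py .5215 .042 .21
```

```text
[ 0.0003  0.0002 -1.    ] [0.3492 0.9371 0.0003] [0.5211 0.0411 0.0989] [-24.3305  19.6054  18.767  115.1264  -8.5665  46.5389  68.8944] [0.2465 0.2343 2.58  ] 0.01934351088055227 4.15
tool d cm [-11.1126   0.1049   0.0115]
turn [ 0.0013  0.0123 -0.0172]
```

drive_tool(
  increments=[
    [0,0,0,-1.5,0,0,1],
    [0,0,0,-2.5,0,0,1],
    [0,0,0,-2.5,0,0,1],
    [0,0,0,-2.5,0,0,1],
    [0,0,0,-2.5,0,0,1],
    [0,0,0,-1,0,0,1],
    [0,0,0,0,0,0,1],
    [0,0,0,0,0,0,1],
  ],
)

```text
clock: 4.95
ee_pos: [0.5201, 0.041, 0.2226]
tool_rot: [-152.0, 89.9, -172.5]
ft_force: [-0.1, -0.7, -0.9]
grip_width: 0.019
```

```bash
python3 d.py .4957 -.3071 .2; python3 - <<'E'
from bench import viewer
import cv2,numpy as np
a=viewer.read_camera("scene")[:,:,::-1]
cv2.imwrite("pics/g3.png",cv2.resize(a[80:240,270:430],None,fx=3.5,fy=3.5))
E
```

```text
[-0.0019 -0.0003 -1.    ] [ 0.3491  0.9371 -0.0009] [0.5201 0.041  0.2226] [-26.6387  11.1514  20.4631 107.4942  -4.3807  62.2223  65.0867] [-0.124  -0.7193 -0.9378] 0.019047110215018887 4.95
tool d cm [  2.2694 -33.4637   9.8717]
turn [ 0.0046 -0.0979  0.052 ]
```

View pics/g3.png

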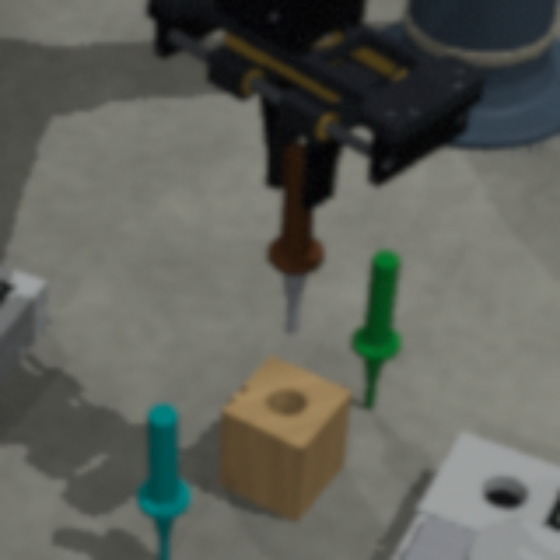

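The stylus is lifted and upright, with its tip at scene (353,175). The hole is at scene (352,194). Next is the carry over to the tile scale's well.

drive_tool(
  increments=[
    [0,0,0,0,-1.7,0.5,1],
    [0,0,0,0,-3.5,1.0,1],
    [0,0,0,0,-3.5,1.0,1],
    [0,0,0,0,-3.5,1.0,1],
    [0,0,0,0,-3.5,1.0,1],
    [0,0,0,0,-3.5,1.0,1],
    [0,0,0,0,-3.5,1.0,1],
    [0,0,0,0,-3.5,1.0,1],
    [0,0,0,0,-3.5,1.0,1],
    [0,0,0,0,-2.3,0.8,1],
    [0,0,0,0,-1.4,0.6,1],
    [0,0,0,0,0,0,1],
    [0,0,0,0,0,0,1],
  ],
)

```text
clock: 6.3
ee_pos: [0.4965, -0.3056, 0.2224]
tool_rot: [166.5, 89.8, 146.1]
ft_force: [-0.2, 0.7, -0.6]
grip_width: 0.0191
```

```bash
python3 d.py .4957 -.3071 .156; python3 - <<'E'
from h import *
from bench import viewer
import cv2
print("hole",atz("scene",cr(288,402,270,80,3.5),.075))
a=viewer.read_camera("scene")[:,:,::-1];b=viewer.read_camera("top")[:,:,::-1]
cv2.imwrite("pics/w1.png",np.hstack([cv2.resize(a[60:190,170:300],None,fx=3,fy=3),cv2.resize(b[140:270,370:500],None,fx=3,fy=3)]))
E
```

```text
[-0.0023  0.0016 -1.    ] [0.3493 0.937  0.0006] [ 0.4965 -0.3056  0.2224] [  3.006   18.3895  31.4724 100.2194 -10.5174  64.4909 107.3105] [-0.2159  0.731  -0.5984] 0.019061931560279865 6.3
tool d cm [ 6.6366 -0.1703 -0.0063]
turn [-0.0054 -0.1549 -0.0371]
hole [0.52232228 0.04331988 0.075     ]
```

View pics/w1.png

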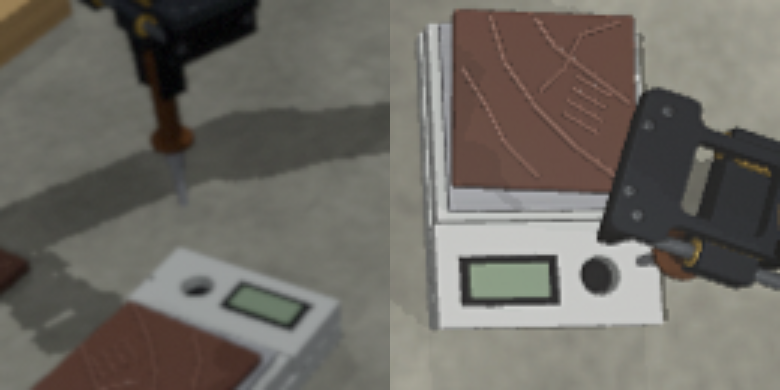

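```bash
python3 - <<'E'
from h import *
for z in(.1364,.2): print(z,(proj("scene",[.4965,-.3056,z])-[170,60])*3)
E
```

```text
0.1364 [182.63288634 203.00395911]
0.2 [171.60085384 139.695166  ]
```

The tip in the picture, crop (182,203), matches the predicted (183,203), so the stylus is vertical. I lower it into the well.

drive_tool(
  increments=[
    [0,0.1,0,0,-0.15,0,1],
    [0,0,0,2,0,0,1],
    [0,0,0,2,0,0,1],
    [0,0,0,2,0,0,1],
    [0,0,0,2,0,0,1],
    [0,0,0,1,0,0,1],
    [0,0,0,0,0,0,1],
    [0,0,0,0,0,0,1],
  ],
)

```text
clock: 7.2
ee_pos: [0.4969, -0.308, 0.1344]
tool_rot: [-172.8, 90.0, 166.8]
ft_force: [1.1, -0.7, -0.2]
grip_width: 0.0189
```

```bash
python3 d.py .4957 -.3071 .114;  python3 - <<'E'
from bench import viewer
import cv2,numpy as np
a=viewer.read_camera("scene")[:,:,::-1];b=viewer.read_camera("top")[:,:,::-1]
cv2.imwrite("pics/w2.png",np.hstack([cv2.resize(a[90:190,190:290],None,fx=4,fy=4),cv2.resize(b[170:270,390:490],None,fx=4,fy=4)]))
E
```

```text
[-0.0007  0.0002 -1.    ] [ 0.3489  0.9372 -0.0001] [ 0.4969 -0.308   0.1344] [  5.0927  23.7056  29.6961 105.6484 -14.1689  54.3573 110.6243] [ 1.055  -0.6903 -0.2246] 0.018944673261615714 7.2
tool d cm [ 2.0368  0.046  -0.1394]
turn [ 0.021  -0.0424  0.0054]
```

View pics/w2.png

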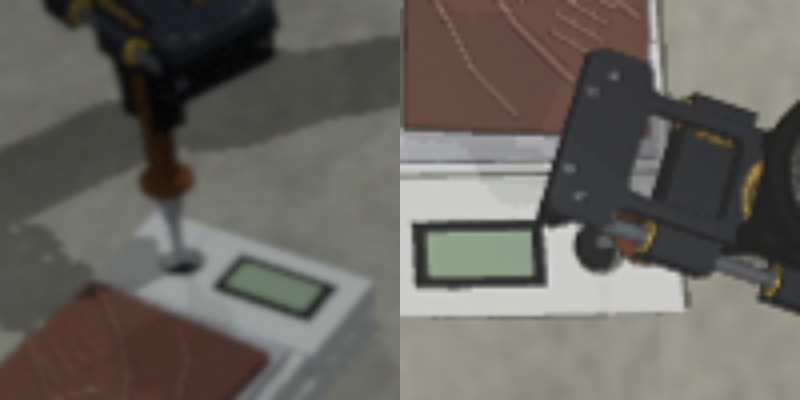

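The tip, at scene (235,153), is over the well opening. I press slowly.

drive_tool(
  increments=[
    [0,0,0,0.5,0,-0.1,1],
    [0,0,0,0.5,0,0,1],
    [0,0,0,0.3,0,0,1],
    [0,0,0,0.2,0,0,1],
    [0,0,0,0.2,0,0,1],
    [0,0,0,0.2,0,0,1],
    [0,0,0,0,0,0,1],
    [0,0,0,0,0,0,1],
  ],
)

```text
clock: 8.1
ee_pos: [0.4956, -0.3077, 0.115]
tool_rot: [176.5, 89.9, 156.1]
ft_force: [-0.4, 0.8, 1.6]
grip_width: 0.0192
```

```bash
python3 d.py .4957 -.3071 .114
```

```text
[-0.0011  0.0005 -1.    ] [0.3492 0.937  0.0001] [ 0.4956 -0.3077  0.115 ] [  5.6233  24.9394  29.1424 106.7848 -15.0582  52.1563 111.3899] [-0.4182  0.8155  1.6336] 0.019207394951157454 8.1
tool d cm [ 0.0995  0.0576 -0.0098]
turn [-0.0013 -0.071  -0.0044]
```

drive_tool(
  increments=[
    [0,0,0,0.1,0,0,1],
    [0,0,0,0.1,0,0,1],
    [0,0,0,0.1,0,0,1],
    [0,0,0,0,0,0,1],
    [0,0,0,0,0,0,1],
    [0,0,0,0,0,0,1],
  ],
)

```text
clock: 8.7
ee_pos: [0.4965, -0.3083, 0.1134]
tool_rot: [2.0, 89.9, -18.5]
ft_force: [-0.5, 0.4, 10.2]
grip_width: 0.0193
```

```bash
python3 d.py .4957 -.3071 .114
```

```text
[ 0.0013 -0.0004 -1.    ] [0.3493 0.937  0.    ] [ 0.4965 -0.3083  0.1134] [  5.7102  25.0738  29.0792 106.8252 -15.2077  51.8527 111.5151] [-0.478   0.4185 10.1821] 0.01929398848048724 8.7
tool d cm [-0.0595  0.0865 -0.1215]
turn [-0.0062  0.0792 -0.0027]
```

The force rose to 10 N at the expected bottom height, so the button is fully down. I lift and return.

drive_tool(
  increments=[
    [0,0,0,0,0,0,1],
    [0,0,0,-0.5,0,0,1],
    [0,0,0,-1,0,0,1],
    [0,0,0,-2,0,0,1],
    [0,0,0,-2.5,0,0,1],
    [0,0,0,-2.5,0,0,1],
    [0,0,0,-2.5,0,0,1],
    [0,0,0,0,0,0,1],
    [0,0,0,0,0,0,1],
  ],
)

```text
clock: 9.6
ee_pos: [0.4953, -0.3075, 0.2216]
tool_rot: [172.5, 89.9, 152.1]
ft_force: [0.6, 0.3, -2.0]
grip_width: 0.0193
```

```bash
python3 d.py .5211 .0411 .2226
```

```text
[-0.0015  0.0008 -1.    ] [0.3492 0.9371 0.0002] [ 0.4953 -0.3075  0.2216] [  3.065   18.4122  31.6546 100.3359 -10.5874  64.3273 107.5992] [ 0.6499  0.2755 -2.0193] 0.019322752709340182 9.6
tool d cm [-0.0785 33.5625 -9.758 ]
turn [ 0.0018 -0.0962 -0.0126]
```

drive_tool(
  increments=[
    [0,0,0,0,1.6,-0.4,1],
    [0,0,0,0,3.5,-1.0,1],
    [0,0,0,0,3.5,-1.0,1],
    [0,0,0,0,3.5,-1.0,1],
    [0,0,0,0,3.5,-1.0,1],
    [0,0,0,0,3.5,-1.0,1],
    [0,0,0,0,3.5,-1.0,1],
    [0,0,0,0,3.5,-1.0,1],
    [0,0,0,0,3.5,-1.0,1],
    [0,0,0,0,2.5,-0.8,1],
    [0,0,0,0,1.5,-0.5,1],
    [0,0,0,0,0,0,1],
    [0,0,0,0,0,0,1],
    [0,0,0,0,0,0,1],
  ],
)

```text
clock: 11.0
ee_pos: [0.5216, 0.0393, 0.2213]
tool_rot: [-154.5, 89.8, -175.1]
ft_force: [-0.2, -0.2, -1.4]
grip_width: 0.0193
```

```bash
python3 d.py .5211 .0411 .17; python3 - <<'E'
from bench import viewer
import cv2,numpy as np
a=viewer.read_camera("scene")[:,:,::-1]
cv2.imwrite("pics/r1.png",cv2.resize(a[80:240,270:430],None,fx=3.5,fy=3.5))
b=viewer.read_camera("top")[:,:,::-1]
cv2.imwrite("pics/r1t.png",b)
E
```

```text
[-0.0028 -0.0002 -1.    ] [ 0.3515  0.9362 -0.0012] [0.5216 0.0393 0.2213] [-27.3265  11.4268  21.5819 107.4353  -4.731   62.1598  65.5125] [-0.2042 -0.168  -1.3661] 0.019325291223942463 11.0
tool d cm [ 5.1326  0.1548 -0.0938]
turn [-0.1389 -0.1431  0.068 ]
```

View pics/r1.png

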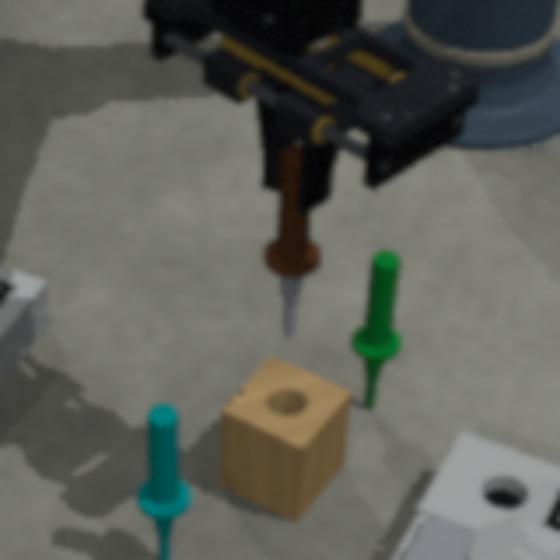

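The stylus is still straight in the grip, with its tip at scene (352,176) above the hole at (352,194). I correct by 1.5 mm and insert slowly.

drive_tool(
  increments=[
    [0,0,0,1,0.15,-0.05,1],
    [0,0,0,2,0,0,1],
    [0,0,0,2,0,0,1],
    [0,0,0,0,0,0,1],
    [0,0,0,0,0,0,1],
  ],
)

```text
clock: 11.6
ee_pos: [0.5218, 0.0424, 0.1717]
tool_rot: [-167.8, 89.9, 171.7]
ft_force: [-0.3, -0.2, -0.2]
grip_width: 0.0189
```

```bash
python3 d.py .5211 .0411 .1; python3 - <<'E'
from bench import viewer
import cv2,numpy as np
a=viewer.read_camera("scene")[:,:,::-1]
cv2.imwrite("pics/r2.png",cv2.resize(a[130:230,310:410],None,fx=5,fy=5))
E
```

```text
[-0.0024  0.0004 -1.    ] [ 0.3498  0.9368 -0.0005] [0.5218 0.0424 0.1717] [-26.7719  14.4549  21.0354 110.8447  -6.2528  55.9212  66.7055] [-0.3465 -0.1847 -0.1776] 0.01889296925656765 11.6
tool d cm [ 7.1682 -0.1418 -0.0046]
turn [-0.0338 -0.1361  0.0293]
```

View pics/r2.png

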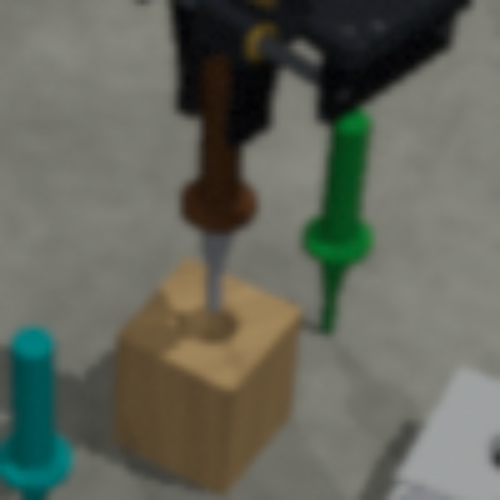

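drive_tool(
  increments=[
    [0,0,0,1,-0.05,0,1],
    [0,0,0,1,0,0,1],
    [0,0,0,1,0,0,1],
    [0,0,0,1,0,0,1],
    [0,0,0,1,0,0,1],
    [0,0,0,0,0,0,1],
    [0,0,0,0,0,0,1],
  ],
)

```text
clock: 12.35
ee_pos: [0.5217, 0.0422, 0.1216]
tool_rot: [-170.1, 89.9, 169.5]
ft_force: [-0.3, -1.0, -0.6]
grip_width: 0.0191
```

```bash
python3 d.py .5211 .0411 .1
```

```text
[-0.0022  0.0004 -1.    ] [ 0.3493  0.937  -0.0004] [0.5217 0.0422 0.1216] [-25.776   18.0186  20.3007 113.8264  -8.1478  49.6165  68.471 ] [-0.3397 -1.0072 -0.5622] 0.01912629669373996 12.35
tool d cm [ 2.1597 -0.1198 -0.0102]
turn [-0.0074 -0.1242  0.0217]
```

drive_tool(
  increments=[
    [0,0,0,0.8,-0.05,0,1],
    [0,0,0,0.8,0,0,1],
    [0,0,0,0.4,0,0,1],
    [0,0,0,0.1,0,0,1],
    [0,0,0,0,0,0,1],
    [0,0,0,0,0,0,1],
  ],
)

```text
clock: 12.95
ee_pos: [0.5217, 0.0418, 0.1011]
tool_rot: [169.4, 89.9, 149.0]
ft_force: [0.2, 0.0, -0.4]
grip_width: 0.0192
```

```bash
python3 d.py .5211 .0411 .1;python3 - <<'E'
from bench import viewer
import cv2,numpy as np
a=viewer.read_camera("scene")[:,:,::-1]
cv2.imwrite("pics/r3.png",cv2.resize(a[130:230,310:410],None,fx=5,fy=5))
E
```

```text
[-0.0012  0.0008 -1.    ] [0.3493 0.937  0.0003] [0.5217 0.0418 0.1011] [-25.2451  19.6135  19.8698 114.9131  -9.047   46.9838  69.3162] [ 0.2252  0.0014 -0.4032] 0.019185607460424355 12.95
tool d cm [ 0.1053 -0.0883 -0.031 ]
turn [-0.0065 -0.0821 -0.0153]
```

View pics/r3.png

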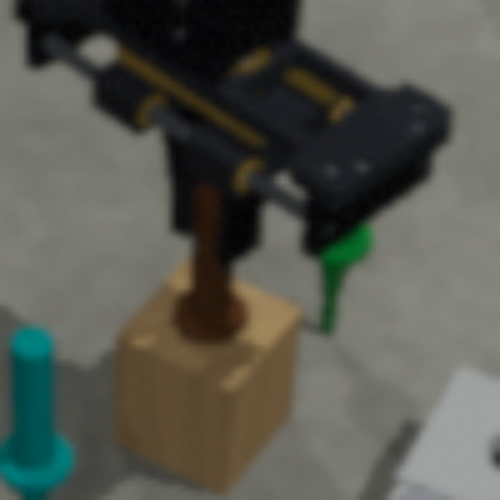

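Nearly seated: the collar is at scene (352,192), about 2 mm up with no contact force. I lower it a little more until it touches.

drive_tool(
  increments=[
    [0,0,0,0.1,-0.05,0,1],
    [0,0,0,0.1,0,0,1],
    [0,0,0,0.05,0,0,1],
    [0,0,0,0,0,0,1],
    [0,0,0,0,0,0,1],
  ],
)

```text
clock: 13.5
ee_pos: [0.5217, 0.0414, 0.0988]
tool_rot: [155.0, 89.9, 134.6]
ft_force: [-0.9, -0.1, 5.3]
grip_width: 0.0193
```

Contact at z 0.0988, the same as at the pick-up. I release partway, keeping the jaws clear of the look-alikes.

drive_tool(
  increments=[
    [0,0,0,-0.05,0,0,0.4],
    [0,0,0,0,0,0,0.2],
    [0,0,0,0,0,0,0],
    [0,0,0,0,0,0,0],
    [0,0,0,0,0,0,0],
    [0,0,0,-1,0,0,0],
    [0,0,0,-2,0,0,0],
    [0,0,0,-3,0,0,0],
    [0,0,0,-3,0,0,0],
    [0,0,0,-3,0,0,0],
    [0,0,0,-2,0,0,0],
    [0,0,0,0,0,0,0],
    [0,0,0,0,0,0,0],
    [0,0,0,0,3,-3,0],
    [0,0,0,0,3,-3,0],
    [0,0,0,0,3,-3,0],
    [0,0,0,0,3,-3,0],
    [0,0,0,0,0,0,0],
    [0,0,0,0,0,0,0],
  ],
)

```text
clock: 15.4
ee_pos: [0.4499, 0.1958, 0.2378]
tool_rot: [-143.3, 89.8, -163.6]
ft_force: [0.5, -0.9, 0.2]
grip_width: 0.0436
```

```bash
python3 d.py .5211 .0411 .1;python3 - <<'E'
from bench import viewer
import cv2,numpy as np
a=viewer.read_camera("scene")[:,:,::-1];b=viewer.read_camera("top")[:,:,::-1]
cv2.imwrite("pics/e1.png",a);cv2.imwrite("pics/e2.png",b)
E
```

```text
[-0.0038 -0.0011 -1.    ] [ 0.3469  0.9379 -0.0024] [0.4499 0.1958 0.2378] [-41.3345   7.1731  14.3534 109.6117  -2.026   63.6745  43.5194] [ 0.5195 -0.9284  0.1846] 0.04356227016433194 15.4
tool d cm [ 13.7724 -12.0119  12.0885]
turn [ 0.1419 -0.1819  0.1361]
```

View pics/e1.png

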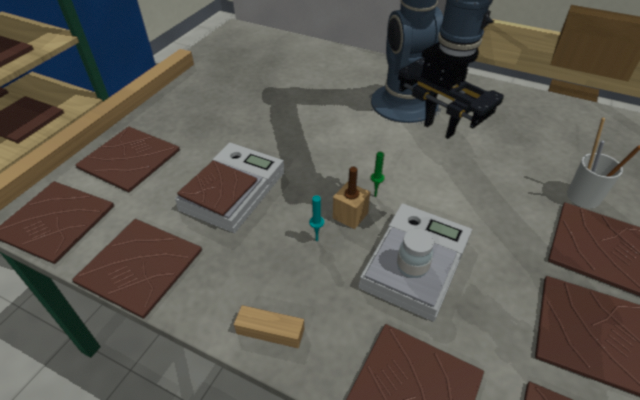

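View pics/e2.png

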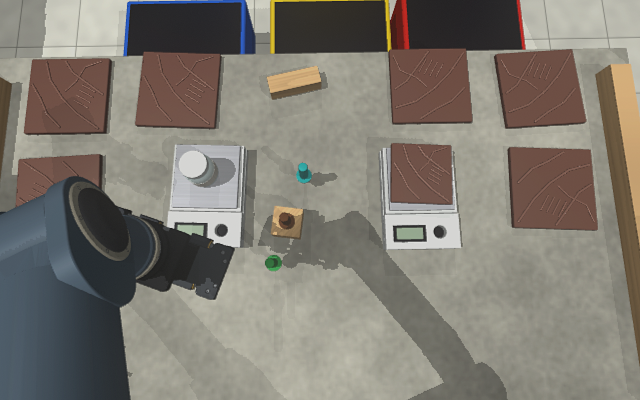

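The stylus stands upright in its block, at scene (352,183) and top (287,220). The tile, jar and look-alikes are where they were, and the arm is clear.

```bash
python3 -c "
from bench import robot
print(robot.sign_off())"
```

```text
the job is handed in; nothing more can be done
None
```

The tile scale's button was pressed fully down with the stylus tip, and the stylus is back upright in its stand and let go. The job was handed in at about 15.5 s of the 45 s allowed; no verdict was reported.

- **Button press:** I had no direct reading of the button. Tool height and wrist force together show it bottomed: the force was about 1.6 N part-way down and 10 N at TCP z 0.113 m, where the bottom was expected. The tip was lifted clear again.
- **Stylus return:** The collar touched the stand at TCP z 0.0988 m, against 0.0989 m when it was picked up. The last pictures show the stylus standing upright.
- **Other things:** In the last pictures the tile, the jar and both look-alikes are where they started. I did not go near the jar scale's button, and the arm ended clear of everything.

No check failed. The two camera views disagreed by at most about 3 mm, and heights came out within about 3 mm of the given ones.

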